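# Show what is in the bench waste bin

### The job

Let the overhead camera see what is in the square waste bin: press the bin's lever down to raise its lid fully, hold it there for about three seconds, then let go so that it falls shut. The lid is dirty, so work it by the lever only and do not touch the lid; leave the round bin shut, and do not knock or push away the glass jar that stands beside the lever.

Things in the scene. Friction and masses are not known exactly. Their poses are not given: they have to be found in the camera images.
- square_lid: Flat steel lid, 164 x 164 x 8 mm, top 179 mm above the bench, of the fixed white square bin (160 x 160 x 170 mm high). Origin mid hinge line on the bin's rear edge; closed: z up, lid reaches 162 mm along its -x, to the bin's front, where the lever is. Turns about its y up and back, in step with the lever, to 1.2 rad (tilt of its z); falls shut within about 1 s of release.
- square_pad (a point): Top centre of the black pad (50 mm along the lever x 60 x 12 mm) on the square bin's lever, 98 mm out from its front wall. Up: 85 mm above the bench; pressed straight down 49 mm to its stop: 36 mm, lid fully up (in proportion to travel). Takes 3 to 6 N, springs back, shifts sideways under 3 mm. x: along the lever to the bin; z: out of the face, 0.19 rad off vertical, either way.
- round_lid: Flat round steel lid, 164 mm across, 8 mm thick, on the white round bin (160 mm across, 170 mm high), which has the same lever and pad. Origin on the hinge at the rear of the bin's rim, 170 mm above the bench; the lid's centre lies 80 mm along its -x. To stay shut.
- sample_jar: Closed glass jar with a white lid, 60 mm across, 90 mm high, standing loose about 130 mm to the side of the square bin's pad. Origin at the centre of its underside.
Mind the look-alikes: they are no part of the job. Leave any blue or pink look-alike of the sample_jar alone.

How it is judged:
By the outcome, as a careful person would: the job done as asked, in the order asked, and still so for the second after the job is handed in, with the robot touching nothing.
It also fails if it takes over 38 s, if anything falls off the work surface, if the arm or the gripper's body presses on something with over 40 N, if the wrist force passes 120 N, or if a joint passes its speed limit or range.

### The arm

A 6-joint arm with a two-finger parallel gripper is mounted at the origin on the work surface. World frame = base frame: x ahead of the robot, y to its left, z up, the work surface at z = 0. Lengths are in m, angles in rad, forces in N, time in s.
With the tool pointing down it reaches from about 0.35 to 0.775 m from the base axis. Payload 7.3 kg.
Tool frame: the origin (TCP) lies at the very end of the fingers, on their centre line; the grasp point (between the pads) lies 19 mm behind it (pinch_z is the distance from the TCP to the grasp point, in m); z points along the fingers, y is the line along which they close (so a half turn about z gives the same grasp; the last joint's range is limited). The gripper opens to 92 mm and grips with 3 to 60 N. Pads are 19 mm wide; open, the fingers measure 130 mm over their backs; the gripper's body (75 mm by 190 mm) begins 47 mm behind the grasp point.
Start: joints at [0.954, 0.342, 1.524, -0, 1.275, -0.146], TCP at [0.238, 0.468, 0.227] pointing down, gripper open.
Joint ranges: [-2.53, 2.53], [-0.77, 2.02], [0.04, 2.7], [-1, 4.14], [0.28, 2.66], [-3.11, 3.11]. Speed limits (rad/s): [2.57, 2.57, 3.14, 3.14, 3.14, 3.14].

### API

Orientations are given as [roll, pitch, yaw] about the fixed x, y, z axes, in that order (R = Rz(yaw) Ry(pitch) Rx(roll)).
In Python, from cell import * gives the robot as it stands.
- The arm moves only by the tool arm_command, never from a script. Its arguments are lists of equal length, an entry for each row: "fingers": the gripper command: -1 is fully open, 1 is shut, values between are in proportion; "travel": the shift along the tool's x, y, z in m, a list of three; "dr": the turn, a rotation vector about the tool's x, y, z in degrees, a list of three. In form: {"fingers": [fingers, ...], "travel": [[x, y, z], ...], "dr": [[wx, wy, wz], ...]}. A call has 1 to 8 rows; each row is the pose to reach, as a shift and turn from the pose commanded when the call began, along the tool's axes at that moment; what a row does not reach only later rows make up. A row lasts 1/12 s, in which the tool goes at most 41.7 mm and 7.16 degrees, less where a joint would pass 70% of its speed; a pose out of reach is approached as far as the arm can. A call with a gripper value outside its range is refused whole. The fingers move at their own pace and stop on an object; "squeeze" is the grip in N (left out, the last holds). Time passes only in rows, so rows that repeat a pose let the fingers close. It gives the time, the measured TCP pose, the force, the opening and the grip force at its end, in the units of the state.
- observe(): the state, without advancing time (a new reading comes with each control period).
- read_camera(name): name is "scene" or "top"; returns a dict with "color" (384x512x3 uint8, blue, green, red), "z_map" (384x512 float32, m along the optical axis (not along the pixel's ray), 0 where there is no reading), "fx", "fy", "cx", "cy" (pixels), "R" (3x3) and "t" (3): a world point X has camera coordinates R X + t. Camera axes: x right, y down, z forward; pixel columns grow to the right and rows downward; lengths in m; the calibration is good to about 2 mm. A picture is of the moment at which its call begins.
- hand_in(): hands the job in; it is judged then, once.
The state is a dict: "time": time; "qpos": joint angles; "qvel": joint speeds; "joint_efforts": joint torques, N m; "tool_pos": TCP position; "tool_rot": TCP orientation; "contact_force": force on the tool from outside, world axes, zero at the start; "torque": the same for the moment, N m; "opening": finger opening in m; "grip_force": force on a finger pad.
Only numpy, scipy, OpenCV 4.12 (cv2) and the standard library are available. Lean on these libraries where they do the work, as an engineer would, in place of code of your own. Each camera call takes 0.05 s, during which the arm holds its last target. There are 200 camera calls.

## Working session

There is one attempt and no reset: what is moved stays moved. The work goes in short steps, Python scripts to look and compute and a tool call to move; the robot and the scene stay as the last step left them, time stands still between calls to the robot, and variables do not carry over. Pictures are saved under pics/ and viewed, at most 10 in all, crops included, and the job is handed in when it is done.

Besides the shell and the picture viewer there is one more tool, called after "Call:" by a JSON object that holds its "name" and its "arguments", one argument or row to a line. arm_command: Moves the arm, as the interface text tells. Its arguments: {"type":"object","properties":{"fingers":{"type":"array","items":{"type":"number"}},"travel":{"type":"array","items":{"type":"array","items":{"type":"number"}}},"dr":{"type":"array","items":{"type":"array","items":{"type":"number"}}},"squeeze":{"type":"number"}},"required":["fingers","travel","dr"]}

```bash
mkdir -p pics; cat > h.py <<'E'
from cell import *
import numpy as np, cv2
def pts(c):
    z=c["z_map"]; v,u=np.mgrid[:z.shape[0],:z.shape[1]]
    P=np.stack([(u-c["cx"])/c["fx"]*z,(v-c["cy"])/c["fy"]*z,z],-1)
    W=(P-c["t"])@np.asarray(c["R"]); W[z==0]=np.nan
    return W
E
python3 - <<'E'
from h import *
for n in("scene","top"):
    c=read_camera(n); cv2.imwrite(f"pics/{n}0.png",c["color"]); np.savez(f"{n}0.npz",**c)
    print(n,c["fx"],np.round(c["R"],3).tolist(),np.round(c["t"],3))
print(observe())
E
```

```text
scene 356.8039804094533 [[0.498, 0.867, 0.019], [0.525, -0.284, -0.802], [-0.69, 0.409, -0.597]] [-0.35  -0.199  1.567]
top 351.3137996650578 [[0.015, -1.0, 0.021], [-0.997, -0.016, -0.073], [0.073, -0.02, -0.997]] [0.007 0.622 0.926]
{'time': 0.1, 'qpos': array([ 9.53994306e-01,  3.42640313e-01,  1.52488053e+00,  5.80952446e-06,
        1.27538792e+00, -1.46038974e-01]), 'qvel': array([-0.00082469, -0.00209713, -0.00275285,  0.00021283, -0.00089097,
        0.00010969]), 'joint_efforts': array([ 1.47183295e-03, -4.32004523e+01, -2.44693261e+01,  7.19401357e-02,
        5.26549341e-02, -8.42827581e-05]), 'tool_pos': array([0.23792027, 0.46761288, 0.22613536]), 'tool_rot': array([-3.14029135e+00, -1.97018483e-04,  2.67082778e+00]), 'contact_force': array([-0.28630696, -0.57837304, -0.46330248]), 'torque': array([ 0.02232401,  0.03293743, -0.01889738]), 'grip_force': 0.0, 'opening': 0.0918983474022843}
```

View pics/scene0.png

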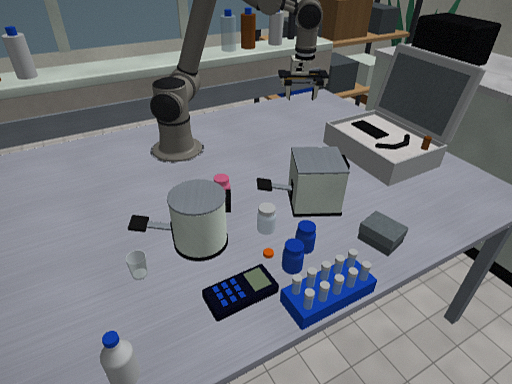

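View pics/top0.png

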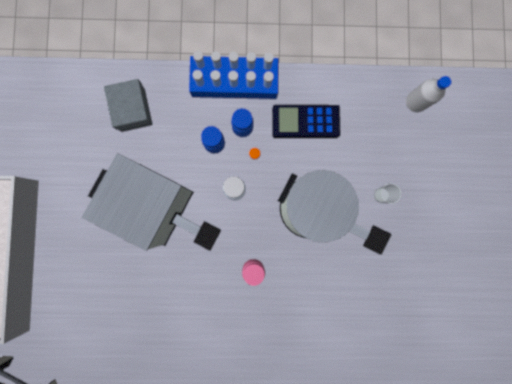

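The top view shows the square bin's lid at (137,201) with its pad at (207,235), and the round bin's lid at (322,206) with its pad at (377,239). The square lid's pad is the one to press. There are four jars: white (233,187), pink (253,272), blue (212,139) and blue (241,122). The white one fits sample_jar. I'll measure these and confirm in a crop.

```bash
python3 - <<'E'
from h import *
c=dict(np.load("top0.npz")); W=pts(c); im=c["color"]
cv2.imwrite("pics/crop.png",cv2.resize(im[130:300,70:290],None,fx=3,fy=3,interpolation=cv2.INTER_CUBIC))
def med(m,n): 
    p=W[m]; p=p[np.isfinite(p[:,0])]; print(n,len(p),np.round(np.median(p,0),4)); return p
g=im.max(2); v,u=np.mgrid[:384,:512]
for n,(x0,x1,y0,y1) in dict(sq=(185,228,212,258),rd=(358,398,218,262)).items():
    m=(g<45)&(u>x0)&(u<x1)&(v>y0)&(v<y1)
    m=cv2.morphologyEx(m.astype(np.uint8),cv2.MORPH_OPEN,np.ones((3,3)))
    cs,_=cv2.findContours(m,0,2); k=max(cs,key=cv2.contourArea); r=cv2.minAreaRect(k); print(n,r)
    p=med((m>0)&(W[...,2]>.06)&(W[...,2]<.11),n); 
    A=np.c_[p[:,:2]-p[:,:2].mean(0),np.ones(len(p))]; print("plane",np.linalg.lstsq(A,p[:,2],rcond=None)[0], "mean",p.mean(0))
    # ray of rect centre to z=.085
    R=c["R"];o=-R.T@c["t"]; 
    for q in [r[0],*cv2.boxPoints(r)]:
        d=R.T@np.array([(q[0]-c["cx"])/c["fx"],(q[1]-c["cy"])/c["fy"],1]); print(np.round(o+d*(.085-o[2])/d[2],4))
Z=W[...,2]
m=(Z>.165)&(Z<.195)&(u<200)&(u>75)&(v>140)&(v<260); p=med(m,"sqlid")
print(cv2.minAreaRect(p[:,:2].astype(np.float32)))
for n,(x,y) in dict(jar=(233,187),pink=(253,272)).items():
    m=(Z>.05)&(Z<.12)&(np.hypot(u-x,v-y)<14); p=med(m,n); t=p[p[:,2]>np.median(p[:,2])-.01]; print(t.min(0),t.max(0))
m=(Z>.165)&(Z<.195)&(u>270)&(u<370)&(v>150)&(v<260);p=med(m,"roundlid"); print(p.min(0),p.max(0))
E
```

```text
sq ((206.7453155517578, 235.35850524902344), (16.997501373291016, 21.076900482177734), 29.05460548400879)
sq 350 [0.5101 0.1374 0.0862]
plane [-0.09678967 -0.16682615  0.08606115] mean [0.50949749 0.13728864 0.08606115]
[0.5094 0.1378 0.085 ]
[0.4964 0.1686 0.085 ]
[0.5425 0.1444 0.085 ]
[0.5225 0.1069 0.085 ]
[0.4766 0.1312 0.085 ]
rd ((376.8000183105469, 239.4000244140625), (17.88854217529297, 20.57182502746582), 26.56505012512207)
rd 372 [ 0.5042 -0.2888  0.0855]
plane [-0.0779329  -0.15465426  0.08545392] mean [ 0.50505924 -0.2890867   0.08545392]
[ 0.5052 -0.2892  0.085 ]
[ 0.4918 -0.2571  0.085 ]
[ 0.5382 -0.2809  0.085 ]
[ 0.5187 -0.3213  0.085 ]
[ 0.4724 -0.2974  0.085 ]
sqlid 5564 [0.5881 0.2983 0.1794]
((0.5899657607078552, 0.30299532413482666), (0.17829863727092743, 0.16405537724494934), 63.74519348144531)
jar 419 [0.6286 0.0722 0.09  ]
[0.60575285 0.04936662 0.08314087] [0.6565278  0.0997023  0.09413866]
pink 449 [0.419  0.0208 0.0899]
[ 0.38954394 -0.0060905   0.08019024] [0.44109121 0.04573363 0.09471433]
roundlid 4256 [ 0.5865 -0.1286  0.1792]
[ 0.50251531 -0.21348422  0.16504292] [ 0.6656963  -0.03232727  0.18400498]
```

View pics/crop.png

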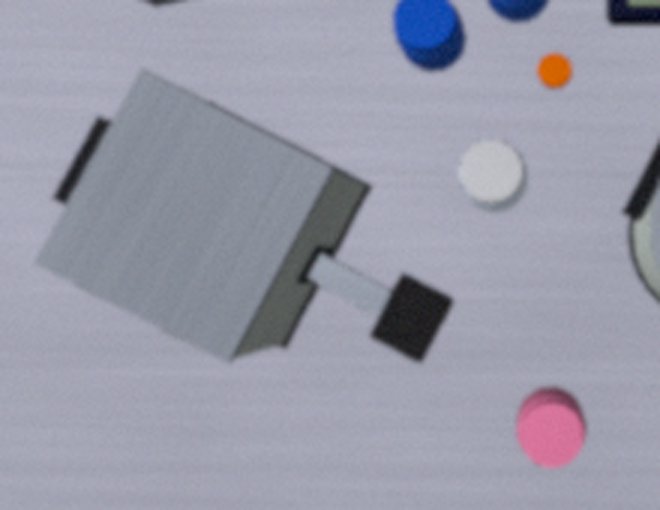

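The crop confirms the square lid with its lever and black pad, and the white jar standing beside it, clear of the pink and blue ones. In the crop the pad is at (411,317) and the white jar at (491,172). World positions are pad ≈ (0.510, 0.138, 0.086), lever direction 62.5°, and jar ≈ (0.629, 0.073). I'll approach high with the fingers shut and the finger line across the lever.

Call:
{"name": "arm_command", "arguments": {
  "fingers": [1, 1, 1, 1, 1, 1, 1, 1],
  "travel": [
    [-0.03, -0.014, 0],
    [-0.06, -0.028, 0],
    [-0.09, -0.042, 0],
    [-0.12, -0.056, 0],
    [-0.15, -0.07, 0],
    [-0.18, -0.083, 0],
    [-0.21, -0.096, 0],
    [-0.24, -0.11, 0]
  ],
  "dr": [
    [0, 0, 7],
    [0, 0, 14],
    [0, 0, 21],
    [0, 0, 28],
    [0, 0, 35],
    [0, 0, 42],
    [0, 0, 49],
    [0, 0, 56]
  ],
  "squeeze": 10
}}

```text
time: 0.77
tool_pos: [0.4027, 0.2596, 0.2265]
tool_rot: [-3.141, 0.0, 1.687]
contact_force: [0.2, 0.6, -0.1]
opening: 0.043
grip_force: 0.0
```

Call:
{"name": "arm_command", "arguments": {
  "fingers": [1, 1, 1, 1, 1, 1, 1, 1],
  "travel": [
    [-0.025, 0.015, 0],
    [-0.05, 0.03, 0],
    [-0.075, 0.045, 0],
    [-0.1, 0.06, 0],
    [-0.12, 0.073, 0],
    [-0.135, 0.0825, 0],
    [-0.135, 0.0825, 0],
    [-0.135, 0.0825, 0]
  ],
  "dr": [
    [0, 0, 7],
    [0, 0, 14],
    [0, 0, 21],
    [0, 0, 28],
    [0, 0, 34.5],
    [0, 0, 34.5],
    [0, 0, 34.5],
    [0, 0, 34.5]
  ]
}}

```text
time: 1.43
tool_pos: [0.5005, 0.1366, 0.2262]
tool_rot: [-3.14, 0.0, 1.09]
contact_force: [-1.4, 0.4, -0.3]
opening: 0.0004
grip_force: 0.0
```

```bash
python3 - <<'E'
from h import *
for n in("scene","top"):
    c=read_camera(n); cv2.imwrite(f"pics/{n}1.png",c["color"][100:300,60:360] if n=="top" else c["color"][60:280,180:400])
s=observe(); print(s["qpos"],s["tool_pos"],s["tool_rot"],s["contact_force"],s["opening"])
E
cd pics; python3 -c "
import cv2;a=cv2.imread('scene1.png');b=cv2.imread('top1.png');b=cv2.resize(b,(330,220));cv2.imwrite('both1.png',cv2.resize(cv2.hconcat([a,b]),None,fx=1.45,fy=1.45))"
```

```text
[1.20608552e-01 3.30748197e-01 1.54159017e+00 4.64492662e-04
 1.27027138e+00 5.99304862e-01] [0.49979366 0.1376746  0.22644251] [-3.14050261e+00  2.07485445e-04  1.09196240e+00] [-0.24023097  0.32827582  0.66980122] 0.00032017892472003645
```

View pics/both1.png

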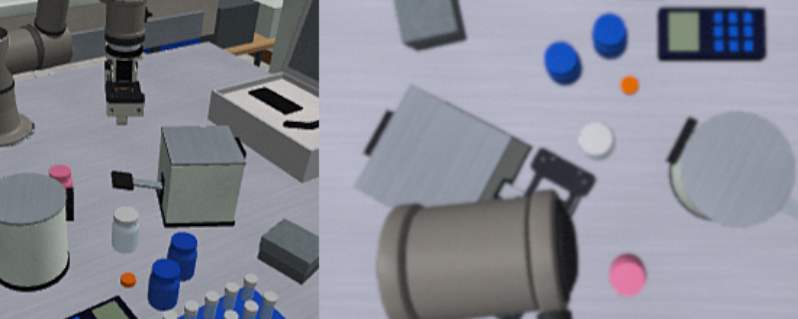

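The gripper sits above the pad with its long side across the lever, and clear of the jar (jar at (596,140) in the composite's top view, gripper end at (585,185)). Now I'll descend.

Call:
{"name": "arm_command", "arguments": {
  "fingers": [1, 1, 1, 1, 1, 1, 1, 1],
  "travel": [
    [0, 0, 0.015],
    [0, 0, 0.035],
    [0, 0, 0.055],
    [0, 0, 0.075],
    [0, 0, 0.095],
    [0, 0, 0.11],
    [0, 0, 0.12],
    [0, 0, 0.125]
  ],
  "dr": [
    [0, 0, 0],
    [0, 0, 0],
    [0, 0, 0],
    [0, 0, 0],
    [0, 0, 0],
    [0, 0, 0],
    [0, 0, 0],
    [0, 0, 0]
  ]
}}

```text
time: 2.2
tool_pos: [0.4994, 0.1379, 0.1006]
tool_rot: [-3.14, 0.001, 1.093]
contact_force: [-0.3, 0.2, 0.3]
opening: 0.001
grip_force: 0.0
```

Call:
{"name": "arm_command", "arguments": {
  "fingers": [1, 1, 1, 1, 1, 1, 1, 1],
  "travel": [
    [0, 0, 0.006],
    [0, 0, 0.012],
    [0, 0, 0.018],
    [0, 0, 0.024],
    [0, 0, 0.03],
    [0, 0, 0.035],
    [0, 0, 0.04],
    [0, 0, 0.04]
  ],
  "dr": [
    [0, 0, 0],
    [0, 0, 0],
    [0, 0, 0],
    [0, 0, 0],
    [0, 0, 0],
    [0, 0, 0],
    [0, 0, 0],
    [0, 0, 0]
  ]
}}

```text
time: 2.87
tool_pos: [0.5008, 0.1367, 0.0616]
tool_rot: [3.141, 0.0, 1.091]
contact_force: [-0.7, -3.0, 3.7]
opening: 0.0005
grip_force: 1.9
```

Call:
{"name": "arm_command", "arguments": {
  "fingers": [1, 1, 1, 1, 1, 1, 1, 1],
  "travel": [
    [0, 0, 0.005],
    [0, 0, 0.01],
    [0, 0, 0.015],
    [0, 0, 0.019],
    [0, 0, 0.022],
    [0, 0, 0.024],
    [0, 0, 0.024],
    [0, 0, 0.024]
  ],
  "dr": [
    [0, 0, 0],
    [0, 0, 0],
    [0, 0, 0],
    [0, 0, 0],
    [0, 0, 0],
    [0, 0, 0],
    [0, 0, 0],
    [0, 0, 0]
  ]
}}

```text
time: 3.53
tool_pos: [0.5013, 0.1375, 0.0383]
tool_rot: [3.14, -0.002, 1.091]
contact_force: [1.0, 1.4, 4.4]
opening: 0.0002
grip_force: 1.9
```

```bash
cat > look.py <<'E'
from h import *
import sys
k=sys.argv[1]; L=[]
for n in("scene","top"):
    c=read_camera(n); np.savez(f"{n}{k}.npz",**c)
    L.append(cv2.resize(c["color"][60:280,180:400] if n=="scene" else c["color"][100:300,60:360],(330,330) if n=="scene" else (460,330)))
cv2.imwrite(f"pics/both{k}.png",cv2.hconcat(L))
s=observe(); print(s["time"],s["tool_pos"],s["contact_force"])
W=pts(dict(np.load(f"scene{k}.npz"))).reshape(-1,3)
hi=W[(W[:,2]>.186)&(abs(W[:,0]-.63)<.12)&(W[:,1]>.24)&(W[:,1]<.5)&(W[:,2]<.36)]
if len(hi)>20:
    d=np.array([.462,.887]); a=hi[:,:2]@d; m,b=np.polyfit(a,hi[:,2],1); print("n",len(hi),"lid angle",np.arctan(m),"zmax",hi[:,2].max(),"a",a.min(),a.max(), "svd normal",np.linalg.svd(hi-hi.mean(0),full_matrices=False)[2][2])
E
python3 look.py 2
```

```text
3.6333 [0.50121252 0.1373713  0.03826188] [0.24592153 1.90082501 3.31491138]
n 396 lid angle -1.1956946420637449 zmax 0.32358848569861265 a 0.5559164831739182 0.6171873526565493 svd normal [-0.39962295 -0.8463001  -0.35224657]
```

View pics/both2.png

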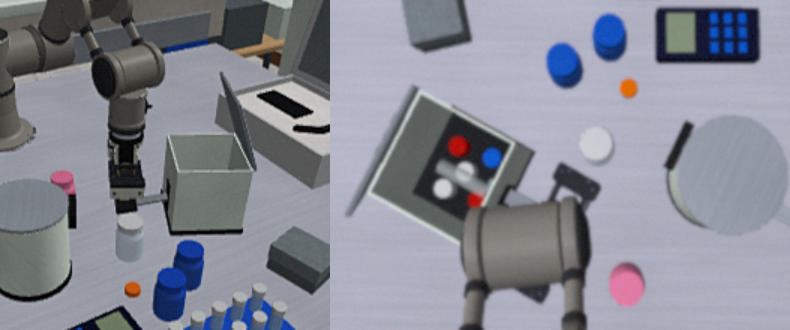

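The lid is almost fully up (normal tilt ≈ 1.2 rad) and the contents are visible around (465,170) in the top view. I'll press the last few mm onto the stop.

Call:
{"name": "arm_command", "arguments": {
  "fingers": [1, 1, 1, 1],
  "travel": [
    [0, 0, 0.001],
    [0, 0, 0.002],
    [0, 0, 0.003],
    [0, 0, 0.003]
  ],
  "dr": [
    [0, 0, 0],
    [0, 0, 0],
    [0, 0, 0],
    [0, 0, 0]
  ]
}}

```text
time: 3.97
tool_pos: [0.5015, 0.1375, 0.0363]
tool_rot: [3.14, -0.002, 1.091]
contact_force: [-3.3, 2.0, 18.2]
opening: 0.0007
grip_force: 8.5
```

It's on the stop at 18 N. Hold for about 3 s.

Call:
{"name": "arm_command", "arguments": {
  "fingers": [1, 1, 1, 1, 1, 1, 1, 1],
  "travel": [
    [0, 0, 0],
    [0, 0, 0],
    [0, 0, 0],
    [0, 0, 0],
    [0, 0, 0],
    [0, 0, 0],
    [0, 0, 0],
    [0, 0, 0]
  ],
  "dr": [
    [0, 0, 0],
    [0, 0, 0],
    [0, 0, 0],
    [0, 0, 0],
    [0, 0, 0],
    [0, 0, 0],
    [0, 0, 0],
    [0, 0, 0]
  ]
}}

```text
time: 4.63
tool_pos: [0.5014, 0.1375, 0.0364]
tool_rot: [3.139, -0.002, 1.091]
contact_force: [-1.8, 2.0, 16.5]
opening: 0.0002
grip_force: 8.0
```

Call:
{"name": "arm_command", "arguments": {
  "fingers": [1, 1, 1, 1, 1, 1, 1, 1],
  "travel": [
    [0, 0, 0],
    [0, 0, 0],
    [0, 0, 0],
    [0, 0, 0],
    [0, 0, 0],
    [0, 0, 0],
    [0, 0, 0],
    [0, 0, 0]
  ],
  "dr": [
    [0, 0, 0],
    [0, 0, 0],
    [0, 0, 0],
    [0, 0, 0],
    [0, 0, 0],
    [0, 0, 0],
    [0, 0, 0],
    [0, 0, 0]
  ]
}}

```text
time: 5.3
tool_pos: [0.5015, 0.1375, 0.0364]
tool_rot: [3.139, -0.002, 1.091]
contact_force: [-0.4, 2.0, 17.8]
opening: 0.0006
grip_force: 8.0
```

Call:
{"name": "arm_command", "arguments": {
  "fingers": [1, 1, 1, 1, 1, 1, 1, 1],
  "travel": [
    [0, 0, 0],
    [0, 0, 0],
    [0, 0, 0],
    [0, 0, 0],
    [0, 0, 0],
    [0, 0, 0],
    [0, 0, 0],
    [0, 0, 0]
  ],
  "dr": [
    [0, 0, 0],
    [0, 0, 0],
    [0, 0, 0],
    [0, 0, 0],
    [0, 0, 0],
    [0, 0, 0],
    [0, 0, 0],
    [0, 0, 0]
  ]
}}

```text
time: 5.97
tool_pos: [0.5014, 0.1375, 0.0364]
tool_rot: [3.139, -0.002, 1.091]
contact_force: [-1.4, 0.9, 17.8]
opening: 0.0005
grip_force: 8.0
```

Call:
{"name": "arm_command", "arguments": {
  "fingers": [1, 1, 1, 1, 1, 1, 1, 1],
  "travel": [
    [0, 0, 0],
    [0, 0, 0],
    [0, 0, 0],
    [0, 0, 0],
    [0, 0, 0],
    [0, 0, 0],
    [0, 0, 0],
    [0, 0, 0]
  ],
  "dr": [
    [0, 0, 0],
    [0, 0, 0],
    [0, 0, 0],
    [0, 0, 0],
    [0, 0, 0],
    [0, 0, 0],
    [0, 0, 0],
    [0, 0, 0]
  ]
}}

```text
time: 6.63
tool_pos: [0.5014, 0.1375, 0.0364]
tool_rot: [3.139, -0.002, 1.091]
contact_force: [-2.2, 1.7, 16.3]
opening: 0.0004
grip_force: 8.0
```

```bash
python3 look.py 3
```

```text
6.7333 [0.50143299 0.13749448 0.0363993 ] [-3.49839155  1.98452426 16.46745435]
n 446 lid angle -1.2303549162693486 zmax 0.32545223787464417 a 0.5610658775143803 0.6186232374431774 svd normal [-0.40483792 -0.85642752 -0.32037191]
```

Call:
{"name": "arm_command", "arguments": {
  "fingers": [1, 1, 1, 1, 1, 1, 1, 1],
  "travel": [
    [0, 0, 0],
    [0, 0, 0],
    [0, 0, -0.02],
    [0, 0, -0.055],
    [0, 0, -0.09],
    [0, 0, -0.125],
    [0, 0, -0.15],
    [0, 0, -0.16]
  ],
  "dr": [
    [0, 0, 0],
    [0, 0, 0],
    [0, 0, 0],
    [0, 0, 0],
    [0, 0, 0],
    [0, 0, 0],
    [0, 0, 0],
    [0, 0, 0]
  ]
}}

```text
time: 7.4
tool_pos: [0.5015, 0.1371, 0.198]
tool_rot: [3.138, -0.002, 1.091]
contact_force: [0.0, 0.6, -0.0]
opening: 0.0008
grip_force: 0.0
```

Call:
{"name": "arm_command", "arguments": {
  "fingers": [1, 1, 1, 1, 1, 1, 1, 1],
  "travel": [
    [0, 0, 0],
    [0, 0, 0],
    [0, 0, 0],
    [0, 0, 0],
    [0, 0, 0],
    [0, 0, 0],
    [0, 0, 0],
    [0, 0, 0]
  ],
  "dr": [
    [0, 0, 0],
    [0, 0, 0],
    [0, 0, 0],
    [0, 0, 0],
    [0, 0, 0],
    [0, 0, 0],
    [0, 0, 0],
    [0, 0, 0]
  ]
}}

```text
time: 8.07
tool_pos: [0.5005, 0.1371, 0.1944]
tool_rot: [-3.141, 0.0, 1.091]
contact_force: [-0.4, 0.2, -0.2]
opening: 0.0004
grip_force: 0.0
```

Call:
{"name": "arm_command", "arguments": {
  "fingers": [1, 1, 1, 1, 1, 1, 1, 1],
  "travel": [
    [0, 0, 0],
    [0, 0, 0],
    [0, 0, 0],
    [0, 0, 0],
    [0, 0, 0],
    [0, 0, 0],
    [0, 0, 0],
    [0, 0, 0]
  ],
  "dr": [
    [0, 0, 0],
    [0, 0, 0],
    [0, 0, 0],
    [0, 0, 0],
    [0, 0, 0],
    [0, 0, 0],
    [0, 0, 0],
    [0, 0, 0]
  ]
}}

```text
time: 8.73
tool_pos: [0.5005, 0.1371, 0.1948]
tool_rot: [3.142, -0.0, 1.091]
contact_force: [0.4, 0.2, 0.4]
opening: 0.0007
grip_force: 0.0
```

```bash
python3 look.py 4
```

```text
8.8333 [0.50052705 0.13712857 0.19473943] [0.36446834 0.74184697 0.10911202]
```

View pics/both4.png

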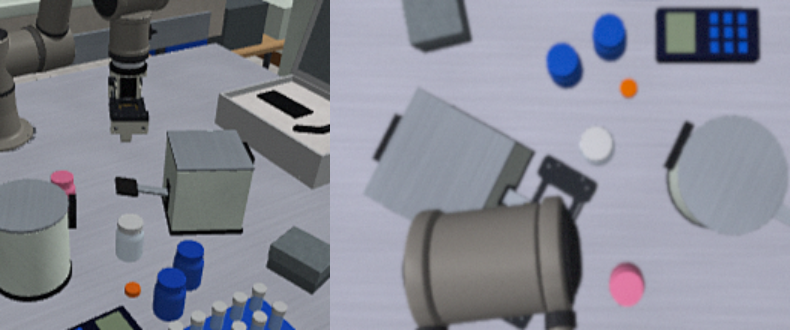

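The lid is shut (scene view (207,150)), the pad is back up at (125,186), the jar still stands at its place (596,145), the round bin is shut, and the arm touches nothing.

```bash
python3 -c "
from cell import *
print(hand_in())"
```

```text
the job is handed in; nothing more can be done
None
```

The square bin's lid was raised fully by its lever, held up for about three seconds and let fall shut; the final pictures show the jar in place and the round bin shut, and the job is handed in.

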